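# Line up the nylon gear wheels by size at the pulse sensor

### The arm

A 6-joint arm with a two-finger parallel gripper is mounted at the origin on the work surface. World frame = base frame: x ahead of the robot, y to its left, z up, the work surface at z = 0. Lengths are in m, angles in degrees, forces in N, time in s.
With the tool pointing down it reaches from about 0.4 to 0.825 m from the base axis. Payload 7 kg.
Tool frame: the origin (TCP) lies between the finger pads; the fingertips stand 19 mm ahead of it and the grasp point (between the pads) is the TCP (r.finger_overhang is the distance from the TCP to the fingertips, in m); z points along the fingers, y is the direction in which the jaws open and shut (so a half turn about z gives the same grasp; the last joint's range is limited). The gripper opens to 88 mm and grips with 3 to 60 N. Pads are 19 mm wide; open, the fingers measure 130 mm over their backs; the gripper's body (78 mm by 193 mm) begins 47 mm behind the grasp point.
Start: joints at [-51.847, 20.546, 0.682, 0, -70.136, -16.507], TCP at [0.249, -0.627, 0.246] pointing down, gripper open.
Joint ranges: [-176.03, 176.03], [-82.01, 121.73], [-58.28, 71.71], [-173.87, 95.51], [-174.79, -0.11], [-173.66, 173.66]. Speed limits (degrees/s): [136.94, 136.94, 172.46, 180, 180, 180].

### API

Orientations are given as [roll, pitch, yaw] about the fixed x, y, z axes, in that order (R = Rz(yaw) Ry(pitch) Rx(roll)).
In Python, from plant import r, optics gives the robot as it stands. The module is installed in compiled form; this text tells all that it offers.
- The arm moves only by the tool step_arm, never from a script. Its argument "increments" is a list of rows, each an object of numbers: "tx", "ty", "tz": the shift along the world's x, y, z in mm; "ax", "ay", "az": the turn, a rotation vector about the world's x, y, z in degrees; "claw": the gripper command: -1 is shut, 1 is fully open, values between are in proportion. In form: [{"tx": .., "ty": .., "tz": .., "ax": .., "ay": .., "az": .., "claw": ..}, ...]. A call has 1 to 12 rows; each row shifts and turns the commanded pose from where the row before left it; what a row does not reach is not made up. A row lasts 1/10 s, in which the tool goes at most 50 mm and 8.59 degrees, less where a joint would pass 70% of its speed; a pose out of reach is approached as far as the arm can. A call with a gripper value outside its range is refused whole. The fingers move at their own pace and stop on an object; "newtons" is the grip in N (left out, the last holds). Time passes only in rows, so rows that do not move let the fingers close. It gives the time, the measured TCP pose, the force and the opening at its end, in the units of the state.
- r.get_state(): the state, without advancing time (a new reading comes with each control period).
- optics.capture(name): name is "side" or "top"; returns a dict with "image" (480x640x3 uint8, blue, green, red), "depth" (480x640 float32, m along the optical axis (not along the pixel's ray), 0 where there is no reading), "fx", "fy", "cx", "cy" (pixels), "R" (3x3) and "t" (3): a world point X has camera coordinates R X + t. Camera axes: x right, y down, z forward; pixel columns grow to the right and rows downward; lengths in m; the calibration is good to about 2 mm. A picture is of the moment at which its call begins.
- r.close_job(): hands the job in, once; it reports no verdict.
The state is a dict: "time_s": time; "joints": joint angles; "qd": joint speeds; "joint_torque": joint torques, N m; "tcp_pos": TCP position; "eef_rot": TCP orientation; "contact_force": force on the tool from outside, world axes, zero at the start; "moment": the same for the moment, N m; "gripper_width": finger opening in m.
Only numpy, scipy, OpenCV 4.12 (cv2) and the standard library are available. Lean on these libraries where they do the work, as an engineer would, in place of code of your own. Each camera call takes 0.05 s, during which the arm holds its last target. There are 200 camera calls.

### The job

Line up the four white nylon gear wheels by size on the aluminium rail for the sensor check, one wheel centred on each black mark, flat with its hub up: the largest on the mark next to the chromed pulse sensor, then each one smaller, so that the smallest ends up at the rubber block. Leave them all released and at rest.

Things in the scene. Friction and masses are not known exactly. Their poses are not given: they have to be found in the camera images.
- gear_72: the largest of four white nylon gear wheels: toothed disc 72 mm across and 12 mm thick, lying flat, with a round hub of 20 mm diameter standing up from its middle to 40 mm above the underside (28 mm of free hub above the disc, best pinched there from above). Origin: centre of the underside, on the axis; z up along the hub. Starts loose on the bench top.
- gear_60: the second largest of four white nylon gear wheels: toothed disc 60 mm across and 12 mm thick, lying flat, with a round hub of 20 mm diameter standing up from its middle to 40 mm above the underside (28 mm of free hub above the disc, best pinched there from above). Origin: centre of the underside, on the axis; z up along the hub. Starts loose on the bench top.
- gear_48: the second smallest of four white nylon gear wheels: toothed disc 48 mm across and 12 mm thick, lying flat, with a round hub of 20 mm diameter standing up from its middle to 40 mm above the underside (28 mm of free hub above the disc, best pinched there from above). Origin: centre of the underside, on the axis; z up along the hub. Starts loose on the bench top.
- gear_36: the smallest of four white nylon gear wheels: toothed disc 36 mm across and 12 mm thick, lying flat, with a round hub of 20 mm diameter standing up from its middle to 40 mm above the underside (28 mm of free hub above the disc, best pinched there from above). Origin: centre of the underside, on the axis; z up along the hub. Starts loose on the bench top.
- mark_1: black disc-shaped mark, 30 mm across, flush on top of the fixed grey aluminium rail (a flat bar 460 mm long, 90 mm wide, top 10 mm above the bench). Number 1 of four in one straight row along the rail, 80 mm apart, numbered from the robot's left (+y) to its right. Origin: centre of the mark on the rail's top face; y axis along the row towards mark 1.
- mark_2: black disc-shaped mark, 30 mm across, flush on top of the fixed grey aluminium rail (a flat bar 460 mm long, 90 mm wide, top 10 mm above the bench). Number 2 of four in one straight row along the rail, 80 mm apart, numbered from the robot's left (+y) to its right. Origin: centre of the mark on the rail's top face; y axis along the row towards mark 1.
- mark_3: black disc-shaped mark, 30 mm across, flush on top of the fixed grey aluminium rail (a flat bar 460 mm long, 90 mm wide, top 10 mm above the bench). Number 3 of four in one straight row along the rail, 80 mm apart, numbered from the robot's left (+y) to its right. Origin: centre of the mark on the rail's top face; y axis along the row towards mark 1.
- mark_4: black disc-shaped mark, 30 mm across, flush on top of the fixed grey aluminium rail (a flat bar 460 mm long, 90 mm wide, top 10 mm above the bench). Number 4 of four in one straight row along the rail, 80 mm apart, numbered from the robot's left (+y) to its right. Origin: centre of the mark on the rail's top face; y axis along the row towards mark 1.
- pulse_sensor: chromed pulse sensor, fixed on the rail at one of its two ends: a round steel body 82 mm long and up to 27 mm thick lying across the rail on a small dark foot, top about 34 mm above the rail. Origin: centre of the foot's underside, on the rail's top face, in line with the row of marks and 80 mm beyond the end mark (either mark 1 or mark 4: it changes). A low black rubber block, 18 mm high, is fixed at the other end.
Not all that is in view belongs to the job. What is shaped like the gear_60 but red is not meant.

How it is judged (in metres and radians):
At the end, for the whole second after the job is handed in: Counted from the pulse sensor, the wheels of 72, 60, 48 and 36 mm lie in this order on the four marks, each within 12 mm of its mark's centre, lying on the rail (underside 7 to 14 mm above the bench), hub up within 0.1 rad, and still (under 10 mm/s and 0.1 rad/s) (((horizontal distance between pulse_sensor and mark_1 below 0.12 m and horizontal distance between gear_72 and mark_1 below 0.012 m and horizontal distance between gear_60 and mark_2 below 0.012 m and horizontal distance between gear_48 and mark_3 below 0.012 m and horizontal distance between gear_36 and mark_4 below 0.012 m) or (horizontal distance between pulse_sensor and mark_4 below 0.12 m and horizontal distance between gear_72 and mark_4 below 0.012 m and horizontal distance between gear_60 and mark_3 below 0.012 m and horizontal distance between gear_48 and mark_2 below 0.012 m and horizontal distance between gear_36 and mark_1 below 0.012 m)) and height (world z) of gear_72 between 0.007 and 0.014 m and angle between each of gear_72, gear_60, gear_48, gear_36's own z axis and vertical below 0.1 rad and linear speed of each of gear_72, gear_60, gear_48, gear_36 below 0.01 m/s and angular speed of each of gear_72, gear_60, gear_48, gear_36 below 0.1 rad/s and height (world z) of gear_60 between 0.007 and 0.014 m and height (world z) of gear_48 between 0.007 and 0.014 m and height (world z) of gear_36 between 0.007 and 0.014 m); the robot touches nothing.
It also fails if it takes over 80 s, if anything falls off the work surface, if the arm or the gripper's body presses on something with over 40 N, if the wrist force passes 120 N, or if a joint passes its speed limit or range.

## Working session

There is one attempt and no reset: what is moved stays moved. The work goes in short steps, Python scripts to look and compute and a tool call to move; the robot and the scene stay as the last step left them, time stands still between calls to the robot, and variables do not carry over. Pictures are saved under pics/ and viewed, about 12 in all and at most 16, crops included, and the job is handed in when it is done.

Besides the shell and the picture viewer there is one more tool, called after "Emit:" in YAML: its name, and indented under it one key for each argument. step_arm: Moves the arm, as the interface text tells. Its arguments: {"type":"object","properties":{"increments":{"type":"array","items":{"type":"object","properties":{"tx":{"type":"number"},"ty":{"type":"number"},"tz":{"type":"number"},"ax":{"type":"number"},"ay":{"type":"number"},"az":{"type":"number"},"claw":{"type":"number"}}}},"newtons":{"type":"number"}},"required":["increments"]}

```bash
mkdir -p pics; python3 - <<'E'
from plant import r, optics
import cv2,numpy as np
for n in("top","side"):
    c=optics.capture(n); cv2.imwrite(f"pics/{n}0.png",c["image"]); np.savez(n+"0.npz",**c)
    print(n,c["fx"],c["cx"],c["cy"],c["R"],c["t"],-c["R"].T@c["t"])
print(r.get_state())
E
```

```text
top 497.95303503351994 324.8393236669268 241.84522338056746 [[-0.01413457 -0.99987445 -0.00716298]
 [-0.9948691   0.01478081 -0.10008497]
 [ 0.10017827  0.00571157 -0.99495311]] [0.01526219 0.52334815 0.85754596] [0.43497115 0.00262683 0.90570662]
side 483.99281476235774 318.55251478604464 235.86015909178337 [[-0.98001827 -0.19799207  0.01906145]
 [-0.13924743  0.61448413 -0.77654324]
 [ 0.14203645 -0.76368082 -0.62977556]] [0.48188685 0.09316792 0.6673856 ] [0.39043823 0.54782915 0.4834666 ]
{'time_s': 0.1, 'joints': array([-5.18453011e+01,  2.05884805e+01,  6.37810517e-01, -1.81823592e-02,
       -7.01371414e+01, -1.65075200e+01]), 'qd': array([-0.04399512, -0.10611006,  0.14008148,  0.1226219 , -0.1681681 ,
       -0.0316277 ]), 'joint_torque': array([-2.69089411e-03, -5.84163451e+01,  2.93751258e+01,  7.01545089e+00,
        1.02048274e-02, -4.81422228e-05]), 'tcp_pos': array([ 0.24882397, -0.6270034 ,  0.24469278]), 'eef_rot': array([ 1.79910951e+02, -8.56435167e-03, -1.58359005e+02]), 'contact_force': array([ 0.5237599 , -0.66904786, -0.43122713]), 'moment': array([ 0.02070663,  0.00292765, -0.01105757]), 'gripper_width': 0.08773496135686418}
```

View pics/top0.png

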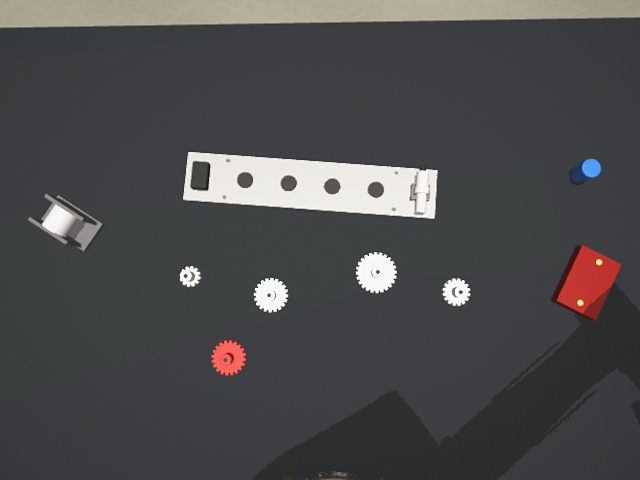

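View pics/side0.png

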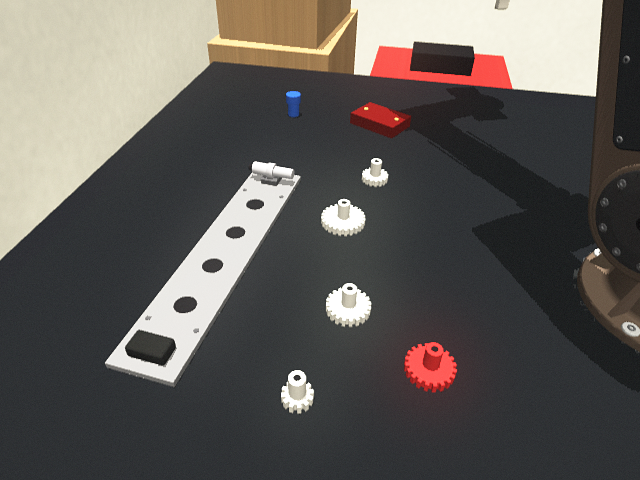

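The top view shows the rail with its marks at (245,180), (289,183), (332,186) and (376,190). The sensor is on the right at (422,190), so mark 4 is next to it, and the block is on the left. The wheels are 36 at (190,276), 60 at (271,295), 72 at (376,272) and 48 at (456,292), with the red one at (228,358) to be left alone. The side view agrees.

```bash
cat > h.py <<'E'
import cv2,numpy as np
def cast(c,uv,z):
    d=c["R"].T@np.array([(uv[0]-c["cx"])/c["fx"],(uv[1]-c["cy"])/c["fy"],1]); o=-c["R"].T@c["t"]
    return o+d*(z-o[2])/d[2]
def blobs(m,lo,hi,z,c):
    for k in cv2.findContours(m.astype(np.uint8)*255,cv2.RETR_EXTERNAL,cv2.CHAIN_APPROX_NONE)[0]:
        a=cv2.contourArea(k)
        if not lo<a<hi: continue
        (u,v),rad=cv2.minEnclosingCircle(k); M=cv2.moments(k)
        p=(M["m10"]/a,M["m01"]/a)
        print(int(u),int(v),"area",a,"encl",cast(c,(u,v),z).round(4),"cent",cast(c,p,z).round(4),"diam mm",round(2e3*rad/c["fx"]*0.9,1))
def measure(c):
    g=c["image"].astype(int); mx,mn=g.max(2),g.min(2)
    print("white");blobs((mn>110)&(mx-mn<50),100,3000,.010,c)
    roi=np.zeros(mx.shape,bool);roi[155:215,185:440]=1
    print("marks");blobs((mx<110)&roi,100,500,.010,c)
E
python3 - <<'E'
from h import *
measure(np.load("top0.npz"))
# cross-check: hub tops in side view
c=np.load("side0.npz")
for n,uv in dict(g36=(297,377),g60=(349,288),g72=(344,203),g48=(376,161)).items(): print(n,cast(c,uv,.04).round(4))
for n,uv in dict(m1=(185,304.5),m2=(212.5,265.5),m3=(235.5,232.5),m4=(255.5,204.5)).items(): print(n,cast(c,uv,.01).round(4))
E
```

```text
white
456 291 area 535.0 encl [ 0.4323 -0.2253  0.01  ] cent [ 0.4324 -0.2253  0.01  ] diam mm 51.5
270 294 area 837.5 encl [0.4312 0.1065 0.01  ] cent [0.4314 0.1061 0.01  ] diam mm 63.7
189 276 area 302.5 encl [0.467  0.2521 0.01  ] cent [0.4669 0.252  0.01  ] diam mm 39.6
375 272 area 1205.0 encl [ 0.4691 -0.083   0.01  ] cent [ 0.4688 -0.0832  0.01  ] diam mm 75.4
70 222 area 362.5 encl [0.5677 0.47   0.01  ] cent [0.5506 0.4419 0.01  ] diam mm 109.2
55 218 area 930.0 encl [0.5762 0.4992 0.01  ] cent [0.5735 0.4952 0.01  ] diam mm 97.7
marks
375 189 area 157.5 encl [ 0.6199 -0.0857  0.01  ] cent [ 0.62   -0.0858  0.01  ] diam mm 27.4
331 186 area 159.0 encl [ 0.6276 -0.0061  0.01  ] cent [ 0.6275 -0.0064  0.01  ] diam mm 27.6
288 183 area 162.5 encl [0.6341 0.0729 0.01  ] cent [0.6344 0.0731 0.01  ] diam mm 27.7
244 179 area 163.0 encl [0.6419 0.1527 0.01  ] cent [0.6416 0.1526 0.01  ] diam mm 27.6
200 175 area 439.0 encl [0.651  0.2352 0.01  ] cent [0.6509 0.2348 0.01  ] diam mm 55.0
g36 [0.4655 0.25   0.04  ]
g60 [0.4311 0.1058 0.04  ]
g72 [ 0.4674 -0.0802  0.04  ]
g48 [ 0.4317 -0.2232  0.04  ]
m1 [0.64   0.1527 0.01  ]
m2 [0.6324 0.0736 0.01  ]
m3 [ 0.6252 -0.0058  0.01  ]
m4 [ 0.6172 -0.0849  0.01  ]
```

Emit:
step_arm:
  increments:
    - {"tx": 15.2,"ty": 33.5,"tz": -8,"az": 5.7,"claw": 0.2}
    - {"tx": 15.2,"ty": 33.5,"tz": -8,"az": 5.7,"claw": 0.2}
    - {"tx": 15.2,"ty": 33.5,"tz": -8,"az": 5.7,"claw": 0.2}
    - {"tx": 15.2,"ty": 33.5,"tz": -8,"az": 5.7,"claw": 0.2}
    - {"tx": 15.2,"ty": 33.5,"tz": -8,"az": 5.7,"claw": 0.2}
    - {"tx": 15.2,"ty": 33.5,"tz": -8,"az": 5.7,"claw": 0.2}
    - {"tx": 15.2,"ty": 33.5,"tz": -8,"az": 5.7,"claw": 0.2}
    - {"tx": 15.2,"ty": 33.5,"tz": -8,"az": 5.7,"claw": 0.2}
    - {"tx": 15.2,"ty": 33.5,"tz": -8,"az": 5.7,"claw": 0.2}
    - {"tx": 15.2,"ty": 33.5,"tz": -8,"az": 5.7,"claw": 0.2}
    - {"tx": 15.2,"ty": 33.5,"tz": -8,"az": 5.7,"claw": 0.2}
    - {"claw": 0.2}
  newtons: 20

```text
$.increments[0]: bad value
```

Emit:
step_arm:
  increments:
    - {"tx": 15.2,"ty": 33.5,"tz": -8,"ax": 0,"ay": 0,"az": 5.7,"claw": 0.2}
  newtons: 20

```text
time_s: 0.2
tcp_pos: [0.2632, -0.596, 0.237]
eef_rot: [-180.0, -0.1, -152.8]
contact_force: [0.9, 0.6, -0.9]
gripper_width: 0.0834
```

Emit:
step_arm:
  increments:
    - {"tx": 15.3,"ty": 33.5,"tz": -8,"ax": 0,"ay": 0,"az": 5.7,"claw": 0.2}
    - {"tx": 15.3,"ty": 33.5,"tz": -8,"ax": 0,"ay": 0,"az": 5.7,"claw": 0.2}
    - {"tx": 15.3,"ty": 33.5,"tz": -8,"ax": 0,"ay": 0,"az": 5.7,"claw": 0.2}
    - {"tx": 15.3,"ty": 33.5,"tz": -8,"ax": 0,"ay": 0,"az": 5.7,"claw": 0.2}
    - {"tx": 15.3,"ty": 33.5,"tz": -8,"ax": 0,"ay": 0,"az": 5.7,"claw": 0.2}
    - {"tx": 15.3,"ty": 33.5,"tz": -8,"ax": 0,"ay": 0,"az": 5.7,"claw": 0.2}
    - {"tx": 15.3,"ty": 33.5,"tz": -8,"ax": 0,"ay": 0,"az": 5.7,"claw": 0.2}
    - {"tx": 15.3,"ty": 33.5,"tz": -8,"ax": 0,"ay": 0,"az": 5.7,"claw": 0.2}
    - {"tx": 15.3,"ty": 33.5,"tz": -8,"ax": 0,"ay": 0,"az": 5.7,"claw": 0.2}
    - {"tx": 15.3,"ty": 33.5,"tz": -8,"ax": 0,"ay": 0,"az": 5.7,"claw": 0.2}
    - {"tx": 15.3,"ty": 33.5,"tz": -8,"ax": 0,"ay": 0,"az": 5.7,"claw": 0.2}
    - {"tx": 0,"ty": 0,"tz": 0,"ax": 0,"ay": 0,"az": 0,"claw": 0.2}

```text
time_s: 1.4
tcp_pos: [0.4332, -0.2225, 0.1486]
eef_rot: [179.9, 0.0, -89.6]
contact_force: [-0.3, -1.3, 0.1]
gripper_width: 0.0526
```

Emit:
step_arm:
  increments:
    - {"tx": -1,"ty": -2,"tz": -30,"ax": 0,"ay": 0,"az": 0,"claw": 0.2}
    - {"tx": 0,"ty": 0,"tz": -30,"ax": 0,"ay": 0,"az": 0,"claw": 0.2}
    - {"tx": 0,"ty": 0,"tz": -25,"ax": 0,"ay": 0,"az": 0,"claw": 0.2}
    - {"tx": 0,"ty": 0,"tz": -15,"ax": 0,"ay": 0,"az": 0,"claw": 0.2}
    - {"tx": 0,"ty": 0,"tz": -12,"ax": 0,"ay": 0,"az": 0,"claw": 0.2}
    - {"tx": 0,"ty": 0,"tz": 0,"ax": 0,"ay": 0,"az": 0,"claw": 0.2}
    - {"tx": 0,"ty": 0,"tz": 0,"ax": 0,"ay": 0,"az": 0,"claw": -1}
    - {"tx": 0,"ty": 0,"tz": 0,"ax": 0,"ay": 0,"az": 0,"claw": -1}
    - {"tx": 0,"ty": 0,"tz": 0,"ax": 0,"ay": 0,"az": 0,"claw": -1}
    - {"tx": 0,"ty": 0,"tz": 0,"ax": 0,"ay": 0,"az": 0,"claw": -1}
    - {"tx": 0,"ty": 0,"tz": 0,"ax": 0,"ay": 0,"az": 0,"claw": -1}
    - {"tx": 0,"ty": 0,"tz": 0,"ax": 0,"ay": 0,"az": 0,"claw": -1}
  newtons: 20

```text
time_s: 2.6
tcp_pos: [0.4317, -0.2274, 0.038]
eef_rot: [-180.0, -0.0, -89.9]
contact_force: [-0.6, 0.9, 4.3]
gripper_width: 0.0194
```

Emit:
step_arm:
  increments:
    - {"tx": 0,"ty": 0,"tz": 15,"ax": 0,"ay": 0,"az": 0,"claw": -1}
    - {"tx": 0,"ty": 0,"tz": 30,"ax": 0,"ay": 0,"az": 0,"claw": -1}
    - {"tx": 10,"ty": 14,"tz": 35,"ax": 0,"ay": 0,"az": 0,"claw": -1}
    - {"tx": 22,"ty": 33,"tz": 0,"ax": 0,"ay": 0,"az": 0,"claw": -1}
    - {"tx": 22,"ty": 33,"tz": 0,"ax": 0,"ay": 0,"az": 0,"claw": -1}
    - {"tx": 25,"ty": 36,"tz": 0,"ax": 0,"ay": 0,"az": 0,"claw": -1}
    - {"tx": 25,"ty": 36,"tz": 0,"ax": 0,"ay": 0,"az": 0,"claw": -1}
    - {"tx": 25,"ty": 36,"tz": 0,"ax": 0,"ay": 0,"az": 0,"claw": -1}
    - {"tx": 25,"ty": 36,"tz": 0,"ax": 0,"ay": 0,"az": 0,"claw": -1}
    - {"tx": 25,"ty": 37,"tz": 0,"ax": 0,"ay": 0,"az": 0,"claw": -1}
    - {"tx": 23,"ty": 37,"tz": 0,"ax": 0,"ay": 0,"az": 0,"claw": -1}
    - {"tx": 0,"ty": 0,"tz": 0,"ax": 0,"ay": 0,"az": 0,"claw": -1}

```text
time_s: 3.8
tcp_pos: [0.6361, 0.0748, 0.117]
eef_rot: [-179.9, 0.0, -89.7]
contact_force: [-0.7, -0.5, -0.2]
gripper_width: 0.0195
```

Emit:
step_arm:
  increments:
    - {"tx": 0,"ty": 0,"tz": 0,"ax": 0,"ay": 0,"az": 0,"claw": -1}
    - {"tx": 0,"ty": 0,"tz": 0,"ax": 0,"ay": 0,"az": 0,"claw": -1}

```text
time_s: 4.0
tcp_pos: [0.6327, 0.0701, 0.1172]
eef_rot: [179.9, -0.0, -90.0]
contact_force: [-0.2, -0.2, -0.2]
gripper_width: 0.0192
```

```bash
python3 - <<'E'
from plant import r, optics
import cv2
c=optics.capture("side"); cv2.imwrite("pics/side1.png",c["image"])
s=r.get_state();print(s["tcp_pos"],s["gripper_width"],s["contact_force"],s["eef_rot"])
E
```

```text
[0.63282758 0.0698483  0.11743054] 0.01929377632871993 [-0.64062314 -0.26705301 -0.2669728 ] [ 1.79962520e+02 -1.08072751e-02 -8.99912668e+01]
```

View pics/side1.png

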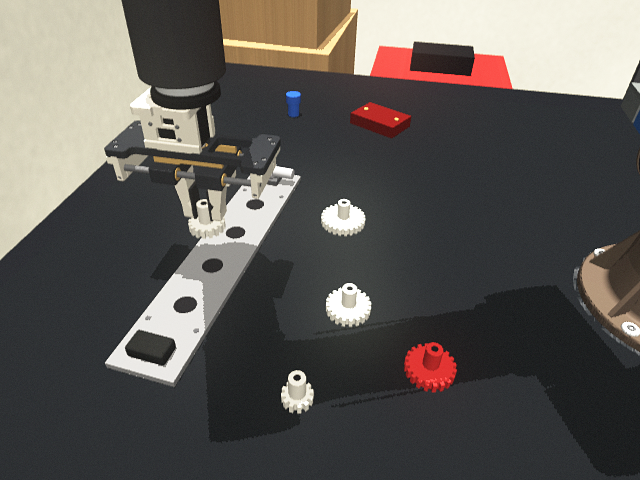

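The side view shows the 48 wheel held level at (205,215) above the rail. I'll lower it onto mark 2.

Emit:
step_arm:
  increments:
    - {"tx": 1,"ty": 0,"tz": -25,"ax": 0,"ay": 0,"az": 0,"claw": -1}
    - {"tx": 0,"ty": 0,"tz": -22,"ax": 0,"ay": 0,"az": 0,"claw": -1}
    - {"tx": 0,"ty": 0,"tz": -13,"ax": 0,"ay": 0,"az": 0,"claw": -1}
    - {"tx": 0,"ty": 0,"tz": -5,"ax": 0,"ay": 0,"az": 0,"claw": -1}
    - {"tx": 0,"ty": 0,"tz": -4,"ax": 0,"ay": 0,"az": 0,"claw": -1}
    - {"tx": 0,"ty": 0,"tz": 0,"ax": 0,"ay": 0,"az": 0,"claw": -1}
    - {"tx": 0,"ty": 0,"tz": 0,"ax": 0,"ay": 0,"az": 0,"claw": -1}

```text
time_s: 4.75
tcp_pos: [0.635, 0.0707, 0.0494]
eef_rot: [-179.9, 0.0, -90.0]
contact_force: [0.3, 0.2, 0.4]
gripper_width: 0.0194
```

Emit:
step_arm:
  increments:
    - {"tx": 0,"ty": 0,"tz": -1,"ax": 0,"ay": 0,"az": 0,"claw": -1}
    - {"tx": 0,"ty": 0,"tz": 0,"ax": 0,"ay": 0,"az": 0,"claw": 0.2}
    - {"tx": 0,"ty": 0,"tz": 0,"ax": 0,"ay": 0,"az": 0,"claw": 0.2}
    - {"tx": 0,"ty": 0,"tz": 0,"ax": 0,"ay": 0,"az": 0,"claw": 0.2}
    - {"tx": 0,"ty": 0,"tz": 0,"ax": 0,"ay": 0,"az": 0,"claw": 0.2}
    - {"tx": 0,"ty": 0,"tz": 20,"ax": 0,"ay": 0,"az": 0,"claw": 0.2}
    - {"tx": 0,"ty": 0,"tz": 30,"ax": 0,"ay": 0,"az": 0,"claw": 0.2}
    - {"tx": 0,"ty": 0,"tz": 20,"ax": 0,"ay": 0,"az": 0,"claw": 0.2}

```text
time_s: 5.55
tcp_pos: [0.635, 0.0707, 0.1193]
eef_rot: [-179.9, 0.0, -89.9]
contact_force: [1.0, 0.8, 1.4]
gripper_width: 0.0524
```

Emit:
step_arm:
  increments:
    - {"tx": -20,"ty": -18,"tz": 0,"ax": 0,"ay": 0,"az": 0,"claw": 0.2}
    - {"tx": -21,"ty": -19,"tz": 0,"ax": 0,"ay": 0,"az": 0,"claw": 0.2}
    - {"tx": -21,"ty": -19,"tz": 0,"ax": 0,"ay": 0,"az": 0,"claw": 0.2}
    - {"tx": -21,"ty": -19,"tz": 0,"ax": 0,"ay": 0,"az": 0,"claw": 0.2}
    - {"tx": -21,"ty": -19,"tz": 0,"ax": 0,"ay": 0,"az": 0,"claw": 0.2}
    - {"tx": -21,"ty": -19,"tz": 0,"ax": 0,"ay": 0,"az": 0,"claw": 0.2}
    - {"tx": -21,"ty": -20,"tz": 0,"ax": 0,"ay": 0,"az": 0,"claw": 0.2}
    - {"tx": -21,"ty": -20,"tz": 0,"ax": 0,"ay": 0,"az": 0,"claw": 0.2}
    - {"tx": 0,"ty": 0,"tz": 0,"ax": 0,"ay": 0,"az": 0,"claw": 0.2}
    - {"tx": 0,"ty": 0,"tz": 0,"ax": 0,"ay": 0,"az": 0,"claw": 0.2}
    - {"tx": 0,"ty": 0,"tz": 0,"ax": 0,"ay": 0,"az": 0,"claw": 0.2}

```text
time_s: 6.65
tcp_pos: [0.4682, -0.0821, 0.1179]
eef_rot: [-179.9, 0.0, -89.9]
contact_force: [-0.1, 0.0, 0.3]
gripper_width: 0.0528
```

```bash
python3 - <<'E'
from plant import r, optics
import cv2
for n in("top","side"):
    c=optics.capture(n); cv2.imwrite(f"pics/{n}2.png",c["image"])
from h import *
measure(optics.capture("top")); print(r.get_state()["tcp_pos"])
E
```

```text
white
388 327 area 915.5 encl [ 0.3709 -0.1036  0.01  ] cent [ 0.3724 -0.1085  0.01  ] diam mm 104.1
347 315 area 373.0 encl [ 0.3928 -0.0298  0.01  ] cent [ 0.3955 -0.0235  0.01  ] diam mm 204.7
182 272 area 698.5 encl [0.4735 0.2648 0.01  ] cent [0.4727 0.2679 0.01  ] diam mm 257.5
273 292 area 1472.5 encl [0.4362 0.101  0.01  ] cent [0.4338 0.1094 0.01  ] diam mm 218.0
325 236 area 539.0 encl [0.5358 0.0073 0.01  ] cent [0.5314 0.0147 0.01  ] diam mm 200.1
70 222 area 391.5 encl [0.5681 0.4702 0.01  ] cent [0.5515 0.4423 0.01  ] diam mm 110.0
55 218 area 984.5 encl [0.5753 0.4992 0.01  ] cent [0.5732 0.4952 0.01  ] diam mm 97.8
marks
375 189 area 152.0 encl [ 0.6199 -0.086   0.01  ] cent [ 0.6201 -0.0859  0.01  ] diam mm 27.0
331 186 area 153.0 encl [ 0.6276 -0.0063  0.01  ] cent [ 0.6276 -0.0064  0.01  ] diam mm 26.6
244 179 area 158.0 encl [0.6418 0.1525 0.01  ] cent [0.6417 0.1527 0.01  ] diam mm 27.4
200 175 area 429.5 encl [0.6509 0.2343 0.01  ] cent [0.651  0.2349 0.01  ] diam mm 54.2
[ 0.46798457 -0.08193042  0.11746323]
```

View pics/side2.png

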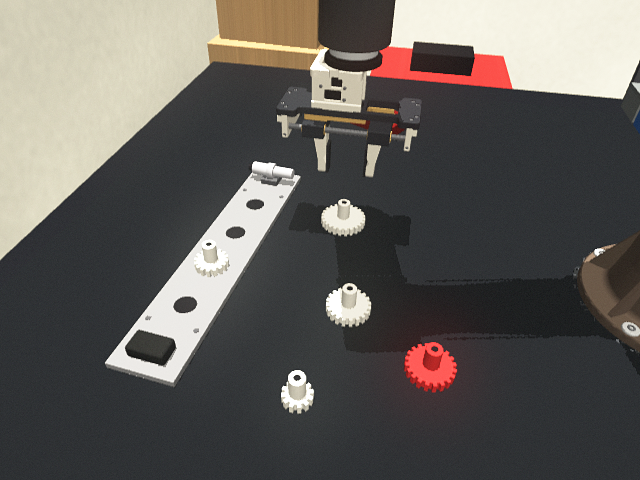

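The 48 wheel stands at (211,261) on mark 2, and the gripper is centred over the 72 wheel. I'll pick it up.

Emit:
step_arm:
  increments:
    - {"tx": 0,"ty": 0,"tz": -30,"ax": 0,"ay": 0,"az": 0,"claw": 0.2}
    - {"tx": 0,"ty": 0,"tz": -25,"ax": 0,"ay": 0,"az": 0,"claw": 0.2}
    - {"tx": 0,"ty": 0,"tz": -16,"ax": 0,"ay": 0,"az": 0,"claw": 0.2}
    - {"tx": 0,"ty": 0,"tz": -9,"ax": 0,"ay": 0,"az": 0,"claw": 0.2}
    - {"tx": 0,"ty": 0,"tz": 0,"ax": 0,"ay": 0,"az": 0,"claw": 0.2}
    - {"tx": 0,"ty": 0,"tz": 0,"ax": 0,"ay": 0,"az": 0,"claw": 0.2}
    - {"tx": 0,"ty": 0,"tz": 0,"ax": 0,"ay": 0,"az": 0,"claw": -1}
    - {"tx": 0,"ty": 0,"tz": 0,"ax": 0,"ay": 0,"az": 0,"claw": -1}
    - {"tx": 0,"ty": 0,"tz": 0,"ax": 0,"ay": 0,"az": 0,"claw": -1}
    - {"tx": 0,"ty": 0,"tz": 0,"ax": 0,"ay": 0,"az": 0,"claw": -1}
    - {"tx": 0,"ty": 0,"tz": 0,"ax": 0,"ay": 0,"az": 0,"claw": -1}
    - {"tx": 0,"ty": 0,"tz": 0,"ax": 0,"ay": 0,"az": 0,"claw": -1}
  newtons: 25

```text
time_s: 8.0
tcp_pos: [0.4676, -0.0824, 0.0378]
eef_rot: [-180.0, 0.0, -89.9]
contact_force: [-1.2, 0.7, 3.1]
gripper_width: 0.0191
```

Emit:
step_arm:
  increments:
    - {"tx": 0,"ty": 0,"tz": 15,"ax": 0,"ay": 0,"az": 0,"claw": -1}
    - {"tx": 0,"ty": 0,"tz": 30,"ax": 0,"ay": 0,"az": 0,"claw": -1}
    - {"tx": 0,"ty": 0,"tz": 35,"ax": 0,"ay": 0,"az": 0,"claw": -1}
    - {"tx": 15,"ty": -1,"tz": 0,"ax": 0,"ay": 0,"az": 0,"claw": -1}
    - {"tx": 30,"ty": -1,"tz": 0,"ax": 0,"ay": 0,"az": 0,"claw": -1}
    - {"tx": 30,"ty": -1,"tz": 0,"ax": 0,"ay": 0,"az": 0,"claw": -1}
    - {"tx": 30,"ty": 0,"tz": 0,"ax": 0,"ay": 0,"az": 0,"claw": -1}
    - {"tx": 30,"ty": 0,"tz": 0,"ax": 0,"ay": 0,"az": 0,"claw": -1}
    - {"tx": 16,"ty": 0,"tz": 0,"ax": 0,"ay": 0,"az": 0,"claw": -1}
    - {"tx": 0,"ty": 0,"tz": 0,"ax": 0,"ay": 0,"az": 0,"claw": -1}
    - {"tx": 0,"ty": 0,"tz": 0,"ax": 0,"ay": 0,"az": 0,"claw": -1}
    - {"tx": 0,"ty": 0,"tz": 0,"ax": 0,"ay": 0,"az": 0,"claw": -1}

```text
time_s: 9.2
tcp_pos: [0.6175, -0.0854, 0.1173]
eef_rot: [179.9, 0.0, -90.0]
contact_force: [-0.2, -0.0, 0.4]
gripper_width: 0.0191
```

Emit:
step_arm:
  increments:
    - {"tx": 1.5,"ty": 0,"tz": -25,"ax": 0,"ay": 0,"az": 0,"claw": -1}
    - {"tx": 0,"ty": 0,"tz": -22,"ax": 0,"ay": 0,"az": 0,"claw": -1}
    - {"tx": 0,"ty": 0,"tz": -13,"ax": 0,"ay": 0,"az": 0,"claw": -1}
    - {"tx": 0,"ty": 0,"tz": -5,"ax": 0,"ay": 0,"az": 0,"claw": -1}
    - {"tx": 0,"ty": 0,"tz": -4,"ax": 0,"ay": 0,"az": 0,"claw": -1}
    - {"tx": 0,"ty": 0,"tz": 0,"ax": 0,"ay": 0,"az": 0,"claw": -1}
    - {"tx": 0,"ty": 0,"tz": -1,"ax": 0,"ay": 0,"az": 0,"claw": -1}
    - {"tx": 0,"ty": 0,"tz": 0,"ax": 0,"ay": 0,"az": 0,"claw": -1}

```text
time_s: 10.0
tcp_pos: [0.6204, -0.0853, 0.0482]
eef_rot: [-179.9, 0.0, -90.0]
contact_force: [-0.1, -1.0, -0.8]
gripper_width: 0.0193
```

Emit:
step_arm:
  increments:
    - {"tx": 0,"ty": 0,"tz": 0,"ax": 0,"ay": 0,"az": 0,"claw": 0.2}
    - {"tx": 0,"ty": 0,"tz": 0,"ax": 0,"ay": 0,"az": 0,"claw": 0.2}
    - {"tx": 0,"ty": 0,"tz": 0,"ax": 0,"ay": 0,"az": 0,"claw": 0.2}
    - {"tx": 0,"ty": 0,"tz": 0,"ax": 0,"ay": 0,"az": 0,"claw": 0.2}
    - {"tx": 0,"ty": 0,"tz": 20,"ax": 0,"ay": 0,"az": 0,"claw": 0.2}
    - {"tx": 0,"ty": 0,"tz": 30,"ax": 0,"ay": 0,"az": 0,"claw": 0.2}
    - {"tx": 0,"ty": 0,"tz": 20,"ax": 0,"ay": 0,"az": 0,"claw": 0.2}

```text
time_s: 10.7
tcp_pos: [0.6205, -0.0854, 0.1192]
eef_rot: [-179.9, -0.0, -89.9]
contact_force: [1.0, 0.2, 0.8]
gripper_width: 0.0525
```

Emit:
step_arm:
  increments:
    - {"tx": -12,"ty": 12,"tz": 0,"ax": 0,"ay": 0,"az": 0,"claw": 0.2}
    - {"tx": -25,"ty": 25,"tz": 0,"ax": 0,"ay": 0,"az": 0,"claw": 0.2}
    - {"tx": -25,"ty": 25,"tz": 0,"ax": 0,"ay": 0,"az": 0,"claw": 0.2}
    - {"tx": -25,"ty": 25,"tz": 0,"ax": 0,"ay": 0,"az": 0,"claw": 0.2}
    - {"tx": -25,"ty": 26,"tz": 0,"ax": 0,"ay": 0,"az": 0,"claw": 0.2}
    - {"tx": -25,"ty": 26,"tz": 0,"ax": 0,"ay": 0,"az": 0,"claw": 0.2}
    - {"tx": -25,"ty": 26,"tz": 0,"ax": 0,"ay": 0,"az": 0,"claw": 0.2}
    - {"tx": -26,"ty": 26,"tz": 0,"ax": 0,"ay": 0,"az": 0,"claw": 0.2}
    - {"tx": 0,"ty": 0,"tz": 0,"ax": 0,"ay": 0,"az": 0,"claw": 0.2}
    - {"tx": 0,"ty": 0,"tz": 0,"ax": 0,"ay": 0,"az": 0,"claw": 0.2}
    - {"tx": 0,"ty": 0,"tz": 0,"ax": 0,"ay": 0,"az": 0,"claw": 0.2}

```text
time_s: 11.8
tcp_pos: [0.4324, 0.1056, 0.1177]
eef_rot: [-180.0, 0.0, -90.0]
contact_force: [-0.1, 0.2, 0.7]
gripper_width: 0.0528
```

Emit:
step_arm:
  increments:
    - {"tx": -1,"ty": 0,"tz": -30,"ax": 0,"ay": 0,"az": 0,"claw": 0.2}
    - {"tx": 0,"ty": 0,"tz": -25,"ax": 0,"ay": 0,"az": 0,"claw": 0.2}
    - {"tx": 0,"ty": 0,"tz": -16,"ax": 0,"ay": 0,"az": 0,"claw": 0.2}
    - {"tx": 0,"ty": 0,"tz": -9,"ax": 0,"ay": 0,"az": 0,"claw": 0.2}
    - {"tx": 0,"ty": 0,"tz": 0,"ax": 0,"ay": 0,"az": 0,"claw": 0.2}
    - {"tx": 0,"ty": 0,"tz": 0,"ax": 0,"ay": 0,"az": 0,"claw": 0.2}
    - {"tx": 0,"ty": 0,"tz": 0,"ax": 0,"ay": 0,"az": 0,"claw": -1}
    - {"tx": 0,"ty": 0,"tz": 0,"ax": 0,"ay": 0,"az": 0,"claw": -1}
    - {"tx": 0,"ty": 0,"tz": 0,"ax": 0,"ay": 0,"az": 0,"claw": -1}
    - {"tx": 0,"ty": 0,"tz": 0,"ax": 0,"ay": 0,"az": 0,"claw": -1}
    - {"tx": 0,"ty": 0,"tz": 0,"ax": 0,"ay": 0,"az": 0,"claw": -1}
    - {"tx": 0,"ty": 0,"tz": 0,"ax": 0,"ay": 0,"az": 0,"claw": -1}

```text
time_s: 13.0
tcp_pos: [0.431, 0.1057, 0.0378]
eef_rot: [-180.0, 0.0, -89.9]
contact_force: [-0.4, 0.2, 2.9]
gripper_width: 0.0192
```

Emit:
step_arm:
  increments:
    - {"tx": 0,"ty": 0,"tz": 15,"ax": 0,"ay": 0,"az": 0,"claw": -1}
    - {"tx": 0,"ty": 0,"tz": 30,"ax": 0,"ay": 0,"az": 0,"claw": -1}
    - {"tx": 5,"ty": -3,"tz": 35,"ax": 0,"ay": 0,"az": 0,"claw": -1}
    - {"tx": 25,"ty": -15,"tz": 0,"ax": 0,"ay": 0,"az": 0,"claw": -1}
    - {"tx": 30,"ty": -17,"tz": 0,"ax": 0,"ay": 0,"az": 0,"claw": -1}
    - {"tx": 30,"ty": -17,"tz": 0,"ax": 0,"ay": 0,"az": 0,"claw": -1}
    - {"tx": 30,"ty": -17,"tz": 0,"ax": 0,"ay": 0,"az": 0,"claw": -1}
    - {"tx": 30,"ty": -17,"tz": 0,"ax": 0,"ay": 0,"az": 0,"claw": -1}
    - {"tx": 30,"ty": -17,"tz": 0,"ax": 0,"ay": 0,"az": 0,"claw": -1}
    - {"tx": 16,"ty": -9,"tz": 0,"ax": 0,"ay": 0,"az": 0,"claw": -1}
    - {"tx": 0,"ty": 0,"tz": 0,"ax": 0,"ay": 0,"az": 0,"claw": -1}
    - {"tx": 0,"ty": 0,"tz": 0,"ax": 0,"ay": 0,"az": 0,"claw": -1}

```text
time_s: 14.2
tcp_pos: [0.6264, -0.0067, 0.1167]
eef_rot: [179.9, -0.0, -90.0]
contact_force: [-0.1, 0.0, -0.2]
gripper_width: 0.0192
```

Emit:
step_arm:
  increments:
    - {"tx": 0,"ty": 0,"tz": 0,"ax": 0,"ay": 0,"az": 0,"claw": -1}

```text
time_s: 14.3
tcp_pos: [0.6262, -0.0061, 0.1173]
eef_rot: [180.0, -0.0, -89.9]
contact_force: [0.0, -0.3, -0.4]
gripper_width: 0.0194
```

Emit:
step_arm:
  increments:
    - {"tx": 0,"ty": 0,"tz": -25,"ax": 0,"ay": 0,"az": 0,"claw": -1}
    - {"tx": 0,"ty": 0,"tz": -22,"ax": 0,"ay": 0,"az": 0,"claw": -1}
    - {"tx": 0,"ty": 0,"tz": -13,"ax": 0,"ay": 0,"az": 0,"claw": -1}
    - {"tx": 0,"ty": 0,"tz": -5,"ax": 0,"ay": 0,"az": 0,"claw": -1}
    - {"tx": 0,"ty": 0,"tz": -4,"ax": 0,"ay": 0,"az": 0,"claw": -1}
    - {"tx": 0,"ty": 0,"tz": 0,"ax": 0,"ay": 0,"az": 0,"claw": -1}
    - {"tx": 0,"ty": 0,"tz": -1,"ax": 0,"ay": 0,"az": 0,"claw": -1}
    - {"tx": 0,"ty": 0,"tz": 0,"ax": 0,"ay": 0,"az": 0,"claw": -1}

```text
time_s: 15.1
tcp_pos: [0.6273, -0.0063, 0.0482]
eef_rot: [-179.9, 0.0, -90.0]
contact_force: [0.4, 0.1, 0.2]
gripper_width: 0.0192
```

Emit:
step_arm:
  increments:
    - {"tx": 0,"ty": 0,"tz": 0,"ax": 0,"ay": 0,"az": 0,"claw": 0.2}
    - {"tx": 0,"ty": 0,"tz": 0,"ax": 0,"ay": 0,"az": 0,"claw": 0.2}
    - {"tx": 0,"ty": 0,"tz": 0,"ax": 0,"ay": 0,"az": 0,"claw": 0.2}
    - {"tx": 0,"ty": 0,"tz": 0,"ax": 0,"ay": 0,"az": 0,"claw": 0.2}
    - {"tx": 0,"ty": 0,"tz": 20,"ax": 0,"ay": 0,"az": 0,"claw": 0.2}
    - {"tx": 0,"ty": 0,"tz": 30,"ax": 0,"ay": 0,"az": 0,"claw": 0.2}
    - {"tx": 0,"ty": 0,"tz": 20,"ax": 0,"ay": 0,"az": 0,"claw": 0.2}

```text
time_s: 15.8
tcp_pos: [0.6275, -0.0064, 0.1192]
eef_rot: [-179.9, -0.0, -89.9]
contact_force: [0.3, 0.6, -0.1]
gripper_width: 0.0525
```

Emit:
step_arm:
  increments:
    - {"tx": -10,"ty": 16,"tz": 0,"ax": 0,"ay": 0,"az": 0,"claw": 0.2}
    - {"tx": -19,"ty": 30,"tz": 0,"ax": 0,"ay": 0,"az": 0,"claw": 0.2}
    - {"tx": -19,"ty": 30,"tz": 0,"ax": 0,"ay": 0,"az": 0,"claw": 0.2}
    - {"tx": -19,"ty": 30,"tz": 0,"ax": 0,"ay": 0,"az": 0,"claw": 0.2}
    - {"tx": -19,"ty": 30,"tz": 0,"ax": 0,"ay": 0,"az": 0,"claw": 0.2}
    - {"tx": -19,"ty": 30,"tz": 0,"ax": 0,"ay": 0,"az": 0,"claw": 0.2}
    - {"tx": -19,"ty": 30,"tz": 0,"ax": 0,"ay": 0,"az": 0,"claw": 0.2}
    - {"tx": -19,"ty": 30,"tz": 0,"ax": 0,"ay": 0,"az": 0,"claw": 0.2}
    - {"tx": -18,"ty": 31,"tz": 0,"ax": 0,"ay": 0,"az": 0,"claw": 0.2}
    - {"tx": 0,"ty": 0,"tz": 0,"ax": 0,"ay": 0,"az": 0,"claw": 0.2}
    - {"tx": 0,"ty": 0,"tz": 0,"ax": 0,"ay": 0,"az": 0,"claw": 0.2}
    - {"tx": 0,"ty": 0,"tz": 0,"ax": 0,"ay": 0,"az": 0,"claw": 0.2}

```text
time_s: 17.0
tcp_pos: [0.4661, 0.2502, 0.1176]
eef_rot: [180.0, -0.0, -90.0]
contact_force: [-0.2, 0.0, -0.0]
gripper_width: 0.0526
```

Emit:
step_arm:
  increments:
    - {"tx": 0,"ty": 1,"tz": -30,"ax": 0,"ay": 0,"az": 0,"claw": 0.2}
    - {"tx": 0,"ty": 0,"tz": -25,"ax": 0,"ay": 0,"az": 0,"claw": 0.2}
    - {"tx": 0,"ty": 0,"tz": -16,"ax": 0,"ay": 0,"az": 0,"claw": 0.2}
    - {"tx": 0,"ty": 0,"tz": -9,"ax": 0,"ay": 0,"az": 0,"claw": 0.2}
    - {"tx": 0,"ty": 0,"tz": 0,"ax": 0,"ay": 0,"az": 0,"claw": 0.2}
    - {"tx": 0,"ty": 0,"tz": 0,"ax": 0,"ay": 0,"az": 0,"claw": 0.2}
    - {"tx": 0,"ty": 0,"tz": 0,"ax": 0,"ay": 0,"az": 0,"claw": -1}
    - {"tx": 0,"ty": 0,"tz": 0,"ax": 0,"ay": 0,"az": 0,"claw": -1}
    - {"tx": 0,"ty": 0,"tz": 0,"ax": 0,"ay": 0,"az": 0,"claw": -1}
    - {"tx": 0,"ty": 0,"tz": 0,"ax": 0,"ay": 0,"az": 0,"claw": -1}
    - {"tx": 0,"ty": 0,"tz": 0,"ax": 0,"ay": 0,"az": 0,"claw": -1}
    - {"tx": 0,"ty": 0,"tz": 0,"ax": 0,"ay": 0,"az": 0,"claw": -1}

```text
time_s: 18.2
tcp_pos: [0.466, 0.2517, 0.0378]
eef_rot: [-180.0, 0.0, -89.9]
contact_force: [-1.6, 0.7, 2.9]
gripper_width: 0.0192
```

Emit:
step_arm:
  increments:
    - {"tx": 0,"ty": 0,"tz": 15,"ax": 0,"ay": 0,"az": 0,"claw": -1}
    - {"tx": 0,"ty": 0,"tz": 30,"ax": 0,"ay": 0,"az": 0,"claw": -1}
    - {"tx": 0,"ty": 0,"tz": 35,"ax": 0,"ay": 0,"az": 0,"claw": -1}
    - {"tx": 20,"ty": -11,"tz": 0,"ax": 0,"ay": 0,"az": 0,"claw": -1}
    - {"tx": 31,"ty": -17,"tz": 0,"ax": 0,"ay": 0,"az": 0,"claw": -1}
    - {"tx": 31,"ty": -17,"tz": 0,"ax": 0,"ay": 0,"az": 0,"claw": -1}
    - {"tx": 31,"ty": -17,"tz": 0,"ax": 0,"ay": 0,"az": 0,"claw": -1}
    - {"tx": 31,"ty": -18,"tz": 0,"ax": 0,"ay": 0,"az": 0,"claw": -1}
    - {"tx": 31,"ty": -18,"tz": 0,"ax": 0,"ay": 0,"az": 0,"claw": -1}
    - {"tx": 0,"ty": 0,"tz": 0,"ax": 0,"ay": 0,"az": 0,"claw": -1}
    - {"tx": 0,"ty": 0,"tz": 0,"ax": 0,"ay": 0,"az": 0,"claw": -1}
    - {"tx": 0,"ty": 0,"tz": 0,"ax": 0,"ay": 0,"az": 0,"claw": -1}

```text
time_s: 19.4
tcp_pos: [0.6403, 0.1537, 0.1172]
eef_rot: [180.0, -0.0, -90.0]
contact_force: [-0.8, 0.5, -0.9]
gripper_width: 0.0193
```

Emit:
step_arm:
  increments:
    - {"tx": 0,"ty": -1,"tz": -25,"ax": 0,"ay": 0,"az": 0,"claw": -1}
    - {"tx": 0,"ty": 0,"tz": -22,"ax": 0,"ay": 0,"az": 0,"claw": -1}
    - {"tx": 0,"ty": 0,"tz": -13,"ax": 0,"ay": 0,"az": 0,"claw": -1}
    - {"tx": 0,"ty": 0,"tz": -5,"ax": 0,"ay": 0,"az": 0,"claw": -1}
    - {"tx": 0,"ty": 0,"tz": -4,"ax": 0,"ay": 0,"az": 0,"claw": -1}
    - {"tx": 0,"ty": 0,"tz": 0,"ax": 0,"ay": 0,"az": 0,"claw": -1}
    - {"tx": 0,"ty": 0,"tz": -1,"ax": 0,"ay": 0,"az": 0,"claw": -1}
    - {"tx": 0,"ty": 0,"tz": 0,"ax": 0,"ay": 0,"az": 0,"claw": -1}

```text
time_s: 20.2
tcp_pos: [0.6413, 0.1528, 0.0482]
eef_rot: [-179.9, 0.0, -90.0]
contact_force: [-0.5, -0.5, 0.6]
gripper_width: 0.0187
```

Emit:
step_arm:
  increments:
    - {"tx": 0,"ty": 0,"tz": 0,"ax": 0,"ay": 0,"az": 0,"claw": 0.2}
    - {"tx": 0,"ty": 0,"tz": 0,"ax": 0,"ay": 0,"az": 0,"claw": 0.2}
    - {"tx": 0,"ty": 0,"tz": 0,"ax": 0,"ay": 0,"az": 0,"claw": 0.2}
    - {"tx": 0,"ty": 0,"tz": 0,"ax": 0,"ay": 0,"az": 0,"claw": 0.2}
    - {"tx": 0,"ty": 0,"tz": 20,"ax": 0,"ay": 0,"az": 0,"claw": 0.2}
    - {"tx": 0,"ty": 0,"tz": 30,"ax": 0,"ay": 0,"az": 0,"claw": 0.2}
    - {"tx": 0,"ty": 0,"tz": 30,"ax": 0,"ay": 0,"az": 0,"claw": 0.2}

```text
time_s: 20.9
tcp_pos: [0.6406, 0.1524, 0.128]
eef_rot: [179.9, -0.0, -90.0]
contact_force: [1.0, -0.6, 0.6]
gripper_width: 0.0523
```

Emit:
step_arm:
  increments:
    - {"tx": -20,"ty": 20,"tz": 0,"ax": 0,"ay": 0,"az": 0,"claw": 0.2}
    - {"tx": -25,"ty": 25,"tz": 0,"ax": 0,"ay": 0,"az": 0,"claw": 0.2}
    - {"tx": -25,"ty": 25,"tz": 0,"ax": 0,"ay": 0,"az": 0,"claw": 0.2}
    - {"tx": -25,"ty": 25,"tz": 0,"ax": 0,"ay": 0,"az": 0,"claw": 0.2}
    - {"tx": -25,"ty": 25,"tz": 0,"ax": 0,"ay": 0,"az": 0,"claw": 0.2}
    - {"tx": -25,"ty": 25,"tz": 0,"ax": 0,"ay": 0,"az": 0,"claw": 0.2}
    - {"tx": -20,"ty": 20,"tz": 0,"ax": 0,"ay": 0,"az": 0,"claw": 0.2}
    - {"tx": 0,"ty": 0,"tz": 0,"ax": 0,"ay": 0,"az": 0,"claw": 0.2}
    - {"tx": 0,"ty": 0,"tz": 0,"ax": 0,"ay": 0,"az": 0,"claw": 0.2}

```text
time_s: 21.8
tcp_pos: [0.4756, 0.3182, 0.1278]
eef_rot: [-180.0, 0.0, -89.9]
contact_force: [-0.3, 0.5, -0.5]
gripper_width: 0.0527
```

```bash
python3 - <<'E'
from plant import r, optics
import cv2
for n in("top","side"):
    c=optics.capture(n); cv2.imwrite(f"pics/{n}3.png",c["image"]); np=__import__("numpy"); np.savez(n+"3.npz",**c)
s=r.get_state();print(s["time_s"],s["tcp_pos"])
E
```

```text
21.9 [0.47626387 0.31729875 0.12758172]
```

View pics/top3.png

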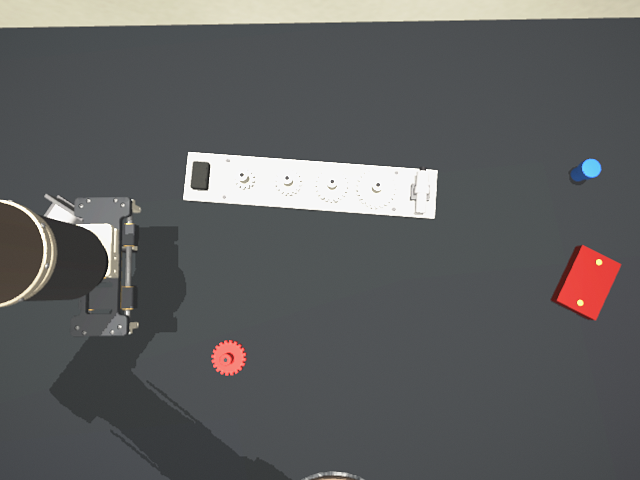

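View pics/side3.png

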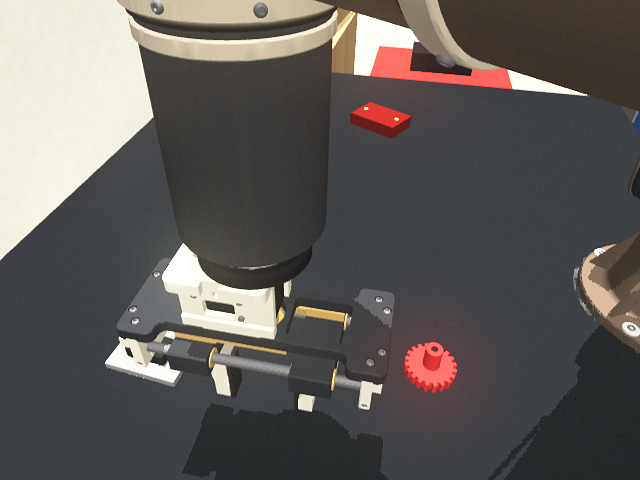

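The top view shows all four wheels flat in a row, with hub bores near (242,178), (287,181), (332,184) and (377,188). The side view is blocked by the arm. I'll measure from the top image.

```bash
python3 - <<'E'
from h import *
c=np.load("top3.npz"); g=c["image"]; d=c["depth"]
M=[(.641,.1527),(.6338,.0733),(.6268,-.0062),(.619,-.0855)]
v,u=np.mgrid[0:480,0:640]
P=(np.dstack([(u-c["cx"])/c["fx"]*d,(v-c["cy"])/c["fy"]*d,d])-c["t"])@c["R"]
for m,rad in zip(M,(18,24,30,36)):
    near=np.hypot(P[...,0]-m[0],P[...,1]-m[1])<.06
    hub=near&(P[...,2]>.04)&(P[...,2]<.07)&(np.hypot(P[...,0]-m[0],P[...,1]-m[1])<.03)
    disc=near&(P[...,2]>.0165)&(P[...,2]<.03)&(np.hypot(P[...,0]-m[0],P[...,1]-m[1])<.045)
    q=P[disc];A=np.c_[q[:,:2]-m,np.ones(len(q))];s=np.linalg.lstsq(A,q[:,2],rcond=None)[0]
    mm=cv2.minEnclosingCircle((q[:,:2]*1000).astype(np.float32))
    print(rad,"hub off mm",((P[hub].mean(0)[:2]-m)*1e3).round(1),hub.sum(),"ztop",np.median(P[hub][:,2]).round(4),"disc z",np.median(q[:,2]).round(4),"slope",s[:2].round(3),"disc circ off",(np.array(mm[0])-np.array(m)*1e3).round(1),"r",round(mm[1],1))
x=cv2.resize(g[145:225,180:445],None,fx=3,fy=3,interpolation=cv2.INTER_CUBIC);cv2.imwrite("pics/crop.png",(x*.8).astype("uint8"))
E
```

```text
18 hub off mm [ 0.4 -0.6] 113 ztop 0.0503 disc z 0.0224 slope [ 0.012 -0.008] disc circ off [0.3 0.7] r 18.7
24 hub off mm [1.4 0.1] 110 ztop 0.05 disc z 0.0221 slope [0.009 0.01 ] disc circ off [2.2 0.3] r 24.4
30 hub off mm [0.7 1.2] 108 ztop 0.0494 disc z 0.0221 slope [0.001 0.007] disc circ off [ 0.2 -7. ] r 37.6
36 hub off mm [1.6 0.6] 109 ztop 0.0499 disc z 0.0219 slope [-0.     0.001] disc circ off [2.3 0.1] r 36.5
```

View pics/crop.png

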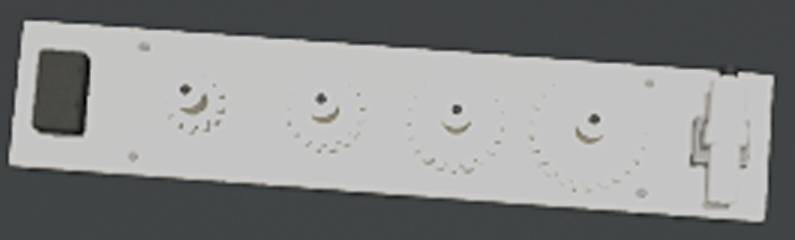

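The crop shows the 36, 48, 60 and 72 wheels in order from block to sensor, all within about 2 mm of their marks and flat.

```bash
python3 -c "
from plant import r
print(r.close_job())"
```

```text
the job is handed in; nothing more can be done
None
```

The four white wheels are on the rail in size order, and I've handed the job in; it reports no verdict. The 72 mm wheel is on mark 4 next to the sensor, then 60 on mark 3, 48 on mark 2 and 36 on mark 1 at the rubber block. The red wheel was not touched. About 22 s of the 80 s were used.

**Last checks (top camera depth):**
- **Position:** every hub is within about 2 mm of its mark's centre.
- **Height and tilt:** hub tops are at 49–50 mm and disc tops at 22 mm, so the undersides are on the rail at 10 mm. The slopes are no more than about 0.015.
- **Release:** all wheels are released, and the open gripper is clear of the rail, touching nothing.

**Checks that failed or disagreed:**
- The circle fit for the 60 mm disc came out 7 mm off. Its radius was 37.6 mm instead of 30 mm, so I took it to be mixed with points from a neighbouring wheel and used the hub and the crop picture instead.
- The final side picture was blocked by the arm, so only the top view confirms the finished row.
- I had no direct measurement that the wheels were still; this rests on the pictures showing them lying flat after release.

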